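# Index the inspection wheel to the probe and lock it

### The arm

A 6-joint arm with a two-finger parallel gripper is mounted at the origin on a cart in front of the work surface, level with it; the furniture and walls round the work are solid. World frame = base frame: x ahead of the robot, y to its left, z up, the work surface at z = 0. Lengths are in mm, angles in rad, forces in N, time in s.
With the tool pointing down it reaches from about 300 to 775 mm from the base axis. Payload 14.6 kg.
Tool frame: the origin (TCP) lies midway between the tips of the shut fingers; the grasp point (between the pads) lies 19 mm behind it; x points along the fingers, z is the direction in which the jaws open and shut, and the axes are right-handed (so a half turn about x gives the same grasp; the last joint's range is limited). The gripper opens to 94 mm and grips with 3 to 60 N. Pads are 16 mm wide; open, the fingers measure 119 mm over their backs; the gripper's body (75 mm by 177 mm) begins 78 mm behind the grasp point.
Start: joints at [1.245, 0.3, 1.521, -0, 1.321, -0.067], TCP at [140.754, 531.674, 205.446] pointing down, gripper open.
Joint ranges: [-3.03, 3.03], [-0.79, 2.21], [0.23, 2.52], [-1.04, 4.18], [0, 3.07], [-2.55, 2.55]. Speed limits (rad/s): [2.22, 2.22, 2.57, 3.14, 3.14, 3.14].

### API

Orientations are given as [roll, pitch, yaw] about the fixed x, y, z axes, in that order (R = Rz(yaw) Ry(pitch) Rx(roll)).
In Python, from cell import * gives the robot as it stands.
- The arm moves only by the tool play_rows, never from a script. Its argument "motion" is one flat list of numbers, 7 for each row, row after row: the turn, a rotation vector about the tool's x, y, z in rad, then the shift along the tool's x, y, z in m, then the closure, from -1 (fully open) to 1 (shut), so that 0 is half open. In form: [rx, ry, rz, x, y, z, fingers, rx, ry, rz, x, y, z, fingers, ...]. A call has 1 to 20 rows; each row shifts and turns the pose as measured when the row begins, along the tool's axes as they then stand; what a row does not reach is not made up. A row lasts 1/10 s, in which the tool goes at most 50 mm and 8.59 degrees, less where a joint would pass 70% of its speed; a pose out of reach is approached as far as the arm can. A call with a gripper value outside its range is refused whole. The fingers move at their own pace and stop on an object; "newtons" is the grip in N (left out, the last holds). Time passes only in rows, so rows that do not move let the fingers close. It gives the time, the measured TCP pose, the force and the opening at its end, in the units of the state.
- read_state(): the state, without advancing time (a new reading comes with each control period).
- camera(name): name is "side" or "top"; returns (picture, depth): 384x512x3 uint8, blue, green, red; 384x512 float32, mm along the optical axis (not along the pixel's ray), 0 where there is no reading.
- camera_params(name): a dict with "fx", "fy", "cx", "cy" (pixels), "T" (4x4, takes a point from camera to world coordinates). Camera axes: x right, y down, z forward; pixel columns grow to the right and rows downward; lengths in mm; the calibration is good to about 2 mm. A picture is of the moment at which its call begins. camera_params takes no time and is no camera call.
- sign_off(): hands the job in, once; it reports no verdict.
Trained networks look in the newest picture that a camera, given by its name, has taken for a name from the list of things; names that differ only in an ending like _2 or _b are one class to them, and where a whole thing is asked for, a point or a joint stands for the part that bears it (a point fixed in the world has none). Each returns a list of dicts, best first, with "conf" (0 to 1); they miss things now and then, are a little off and sometimes report something else, mostly with a low value. They report only what shows in the picture. A call takes as long as a camera call.
- masks_of(camera, name): "region" (384x512 bool, what is visible of it).
- place_of(camera, name): "at" ([x, y, z] in mm, in the coordinates of the camera as it stood for that picture, good to about 4 mm: a listed point, or the origin of a listed thing).
The state is a dict: "clock": time; "joints": joint angles; "qd": joint speeds; "effort": joint torques, N m; "eef_pos": TCP position; "eef_rot": TCP orientation; "wrist_force": force on the tool from outside, world axes, zero at the start; "moment": the same for the moment, N m; "finger_gap": finger opening in mm.
Only numpy, scipy, OpenCV 4.12 (cv2) and the standard library are available. Lean on these libraries where they do the work, as an engineer would, in place of code of your own. Each camera call takes 0.05 s, during which the arm holds its last target.

### The job

Push a spoke of the inspection wheel with one finger and turn the wheel until the tall plain bush on it stands squarely in line in front of the nose of the fixed horizontal probe. Then push the clamp lever beside the wheel round until it rests fully against its stop pin, leaving the wheel where you set it. Only push: do not lift the wheel or the lever off their seats, and do not disturb the loose parts standing around.

Things in the scene. Friction and masses are not known exactly. Their poses are not given: they have to be found in the camera images.
- index_fixture: Fixed fixture. Origin on the bench top (z = 0) under the wheel's axis; z up, -y points from the axis to the probe, +y to the lever post. A dark steel beam, 50 mm wide (x), 8 mm thick, runs along y from -188 to +212 mm; by the lever (y 165 to 215 mm) it widens to x = -65 mm. A round bearing, radius 58 mm, 18 mm high, stands under the wheel.
- index_wheel (a joint): Turn of the inspection wheel about its vertical axis, rad, counter-clockwise from above; 0 = tall bush squarely in line with the probe nose. Starts -2.0 to -0.7; stops at -2.9 and 2.9. Steady friction, about 1.3 N at a spoke's end; stays where left. The wheel is a round aluminium plate, radius 75 mm, top 30 mm above the bench. It sits loose on its spindle and could be lifted 30 mm.
- wheel_axis (a point): Fixed point on the wheel's axis, 30 mm above the bench.
- wheel_hub_top (a point): Top of the wheel's hub, on the axis, 48 mm above the bench while the wheel is seated; it rises if the wheel is lifted.
- tall_bush_top (a point): Centre of the top of the tall plain bush fixed on the wheel: smooth steel tube, 22 mm across, 34 mm high, the tallest part there; 52 mm from the axis, top 64 mm above the bench. Counter-clockwise from it, 90 degrees apart, stand a stepped nozzle nut (26 mm high), a flat valve disc (10 mm) and a short bush (22 mm), all fixed.
- probe_nose (a point): Tip of the fixed probe's nose, pointing level at the wheel's axis from 72 mm away, 52 mm above the bench. Behind it a 15 mm round barrel passes over the spokes to a grey block, 36 x 34 mm, 76 mm high, centred 165 mm from the axis.
- spoke_1 (a point): Outer end of the spoke 45 degrees counter-clockwise of the tall bush, 130 mm from the axis, 30 mm above the bench, at mid height. The four spokes are bars 13 mm wide between heights 22 and 38 mm that stick out of the plate midway between the parts, to 138 mm from the axis (end round, 16 mm).
- spoke_2 (a point): As spoke_1, 135 degrees counter-clockwise of the tall bush.
- spoke_3 (a point): As spoke_1, 225 degrees counter-clockwise of the tall bush.
- spoke_4 (a point): As spoke_1, 315 degrees counter-clockwise of the tall bush.
- clamp_lever (a joint): Swing of the black clamp lever about its vertical axis, rad, counter-clockwise from above; 0 = points along the fixture's +y (away from the wheel), 1.57 = fully home on its stop pin, along the fixture's -x. Starts 0 to 0.45. Friction about 1.2 N at its end; stays where left. Arm 12 mm wide, 90 mm long, heights 36 to 48 mm. A 4 N spring holds it down; it could be lifted 25 mm.
- lever_pivot (a point): Fixed point on the lever's axis, 190 mm from the wheel's axis along the fixture's +y, 42 mm above the bench. The post under it is 38 mm across and 34 mm high. The stop pin (10 mm across, top 50 mm above the bench) stands 45 mm to -x and 11 mm to -y of it in the fixture's frame.
- lever_tip (a point): Centre of the lever's round end, 82 mm from its pivot, 42 mm above the bench while seated.
- lap_pot: Loose low steel dish, 67 mm across, 30 mm high, beyond the wheel on the lever's side; origin under its centre. Bystander.
- near_disc: Loose flat valve disc, 27 mm across, 10 mm high, lying near the probe block on the robot's side; origin under its centre. Bystander.
- far_disc: Loose flat valve disc, 27 mm across, 10 mm high, lying near the probe block on the far side; origin under its centre. Bystander.
- indicator: Loose round-faced indicator upright in a steel holder, 64 x 51 mm, 136 mm high, on the left; origin under its centre. Bystander.

How it is judged:
By the outcome, as a careful person would: the job done as asked, in the order asked, and still so for the second after the job is handed in, with the robot touching nothing.
It also fails if it takes over 64 s, if anything falls off the work surface, if the arm or the gripper's body presses on something with over 40 N, if the wrist force passes 120 N, or if a joint passes its speed limit or range.

## Working session

There is one attempt and no reset: what is moved stays moved. The work goes in short steps, Python scripts to look and compute and a tool call to move; the robot and the scene stay as the last step left them, time stands still between calls to the robot, and variables do not carry over. Pictures are saved under pics/ and viewed, and the job is handed in when it is done.

Besides the shell and the picture viewer there is one more tool, called as a command line: name --argument value ..., lists and objects as JSON in quotes. play_rows: Moves the arm, as the interface text tells. Its arguments: {"type":"object","properties":{"motion":{"type":"array","items":{"type":"number"}},"newtons":{"type":"number"}},"required":["motion"]}

```bash
ls; mkdir -p pics
python3 - <<'E'
from cell import *
import cv2,numpy as np
s=read_state()
for k in s: print(k,np.round(s[k],3))
for c in ("top","side"):
    im,d=camera(c); p=camera_params(c)
    cv2.imwrite(f"pics/{c}0.png",im); print(c,p)
    T=np.array(p["T"])
    for n in ("index_fixture","index_wheel","wheel_axis","wheel_hub_top","tall_bush_top","probe_nose","spoke_1","lever_pivot","lever_tip","lap_pot","near_disc","far_disc","indicator"):
        try:
            r=place_of(c,n)
            for q in r[:5]: print(n,round(q["conf"],2),np.round(T[:3,:3]@np.array(q["at"])+T[:3,3],1))
        except Exception as e: print(n,e)
print(read_state()["clock"])
E
```

```text
pics
clock 0.0
joints [ 1.245  0.3    1.522 -0.     1.321 -0.067]
qd [ 0.  0. -0. -0. -0. -0.]
effort [-1.0000e-03 -5.3181e+01 -3.5273e+01  7.1000e-02  2.4000e-02 -0.0000e+00]
eef_pos [140.699 531.414 204.897]
eef_rot [ 3.078  1.57  -1.894]
wrist_force [0.145 0.45  0.083]
moment [ 0.003 -0.023 -0.015]
finger_gap 94.006
top {'fx': 464.75194920395637, 'fy': 464.75194920395637, 'cx': 254.9880938289863, 'cy': 197.8450917792417, 'T': array([[ 2.43978142e-02, -9.86422180e-01,  1.62406988e-01,
         3.02802817e+02],
       [-9.99693567e-01, -2.33933213e-02,  8.09476768e-03,
         1.35882265e+02],
       [-4.18561953e-03, -1.62554715e-01, -9.86690653e-01,
         1.72004418e+03],
       [ 0.00000000e+00,  0.00000000e+00,  0.00000000e+00,
         1.00000000e+00]])}
index_fixture 0.88 [ 5.565e+02 -1.044e+02  1.000e-01]
index_fixture 0.69 [552.2  24.3  26.7]
index_wheel it knows: far_disc, index_fixture, indicator, lap_pot, lever_pivot, lever_tip, near_disc, probe_nose, spoke, tall_bush_top, wheel_axis, wheel_hub_top
wheel_axis 0.95 [ 556.1 -104.1   31.6]
wheel_hub_top 0.94 [ 558.4 -102
[... 1030 characters left out ...]
r_tip, near_disc, probe_nose, spoke, tall_bush_top, wheel_axis, wheel_hub_top
wheel_axis 0.73 [ 562.5 -106.4   31.3]
wheel_axis 0.48 [ 523.6 -140.6   69.3]
wheel_hub_top 0.68 [ 565.  -109.8   44. ]
tall_bush_top 0.64 [ 524.9 -141.9   67.7]
spoke_1 0.96 [551.8  21.5  30.2]
spoke_1 0.75 [689.3 -99.2  31. ]
spoke_1 0.71 [ 559.2 -105.2   28.3]
spoke_1 0.7 [ 562.3 -240.1   28.4]
spoke_1 0.67 [ 558.8 -109.5    2.1]
lever_pivot 0.82 [528.1  79.6  44.3]
lever_tip 0.53 [511.5 163.4  43.3]
lap_pot 0.58 [616.6  51.5  -1.9]
near_disc 0.44 [ 509.7 -294.6    0.9]
near_disc 0.2 [514.5 161.7  39.3]
near_disc 0.19 [525.8  81.1  39.7]
far_disc 0.48 [ 643.5 -270.4    1.7]
indicator 0.66 [500.5 547.5   1.6]
1.3
```

View pics/top0.png

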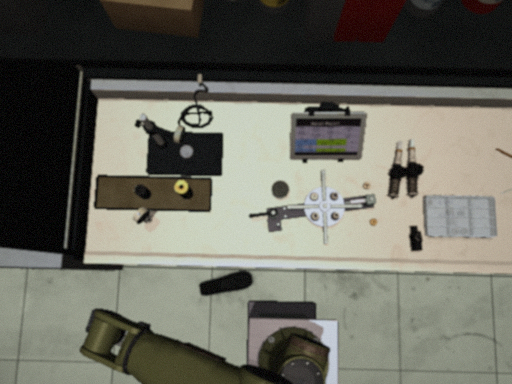

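View pics/side0.png

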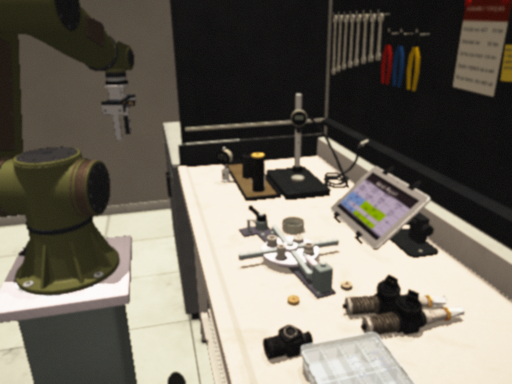

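The top view shows the wheel hub near (323,207), the probe block at (370,200) and the lever at about (265,213). Next I'll enlarge the crops and average the network readings.

```bash
cat > h.py <<'E'
from cell import *
import cv2,numpy as np
from scipy.optimize import least_squares
def place(c,n):
    T=np.array(camera_params(c)["T"])
    return [(q["conf"],T[:3,:3]@np.array(q["at"])+T[:3,3]) for q in place_of(c,n)]
def proj(c,P):
    p=camera_params(c); T=np.array(p["T"]); q=(np.array(P)-T[:3,3])@T[:3,:3]
    return np.c_[p["fx"]*q[:,0]/q[:,2]+p["cx"],p["fy"]*q[:,1]/q[:,2]+p["cy"]]
E
python3 - <<'E'
from h import *
im=cv2.imread("pics/top0.png"); cv2.imwrite("pics/top0c.png",cv2.resize(im[160:260,240:390],None,fx=5,fy=5,interpolation=cv2.INTER_CUBIC))
im=cv2.imread("pics/side0.png"); cv2.imwrite("pics/side0c.png",cv2.resize(im[195:315,225:365],None,fx=5,fy=5,interpolation=cv2.INTER_CUBIC))
E
```

```text
(no output)
```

View pics/top0c.png

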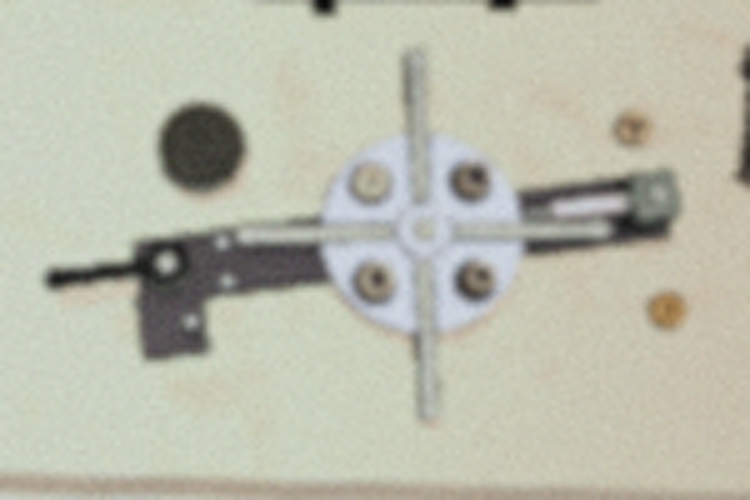

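View pics/side0c.png

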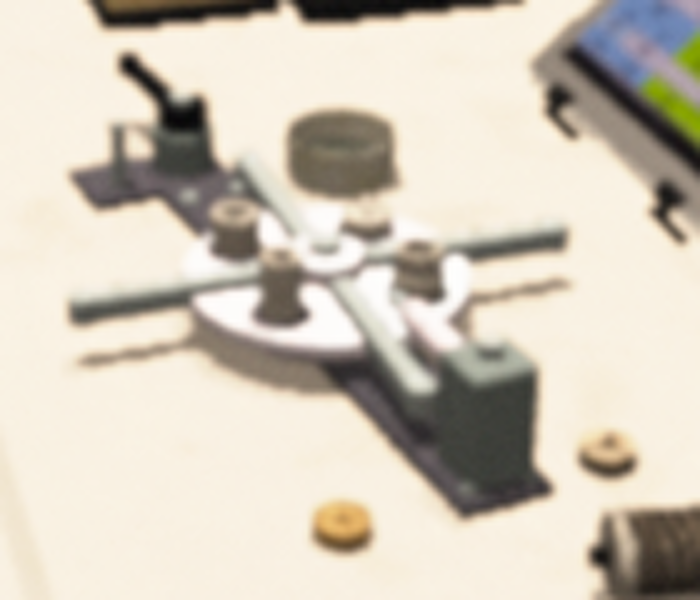

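Both views agree: the tall bush faces the robot, and the wheel needs about 53° counter-clockwise. I'll now fit a model of the fixture to several readings.

```bash
cat >> h.py <<'E'
NOM={"wheel_axis":(0,0,30),"probe_nose":(0,-72,52),"lever_pivot":(0,190,42),"index_fixture":(0,0,0),"wheel_hub_top":(0,0,48)}
def collect(rounds=2,cams=("top","side"),names=("wheel_axis","probe_nose","lever_pivot","tall_bush_top","spoke_1","lever_tip")):
    obs=[]
    for r in range(rounds):
        for c in cams:
            im,d=camera(c)
            for n in names:
                for cf,P in place(c,n): obs.append((c,n,cf,P))
    return obs,im
def fit(obs,x0=(557,-104,0.17,-0.93,0.0),cam=None,fixed=None):
    def model(p):
        x,y,a,w,l=p; R=lambda t,v:np.array([x+np.cos(a+t)*v[0]-np.sin(a+t)*v[1],y+np.sin(a+t)*v[0]+np.cos(a+t)*v[1],v[2]])
        M={n:[R(0,np.array(v,float))] for n,v in NOM.items()}
        M["tall_bush_top"]=[R(w,np.array([0,-52,64.]))]
        M["spoke_1"]=[R(w+np.pi/4+k*np.pi/2,np.array([0,-130,30.])) for k in range(4)]
        M["lever_tip"]=[R(0,np.array([-82*np.sin(l),190+82*np.cos(l),42]))]
        return M
    p=np.array(x0,float); off={c:np.zeros(2) for c in ("top","side")}
    M=model(p)
    use=[]
    for c,n,cf,P in obs:
        dd=[np.linalg.norm(P[:2]-m[:2]) for m in M[n]]; k=int(np.argmin(dd))
        if dd[k]<30 and abs(P[2]-M[n][k][2])<20: use.append((c,n,k,P))
    f=lambda p:np.concatenate([(P-model(p)[n][k])[:2]/4 for c,n,k,P in use])
    r=least_squares(f,p,loss="soft_l1"); cov=np.linalg.pinv(r.jac.T@r.jac)
    return r.x,np.sqrt(np.diag(cov)),use,model(r.x)
E
python3 - <<'E'
from h import *
import pickle
obs,_=collect(3)
pickle.dump(obs,open("obs0.pkl","wb"))
for cams in (("top","side"),("top",),("side",)):
    x,s,use,M=fit([o for o in obs if o[0] in cams]); print(cams,len(use),np.round(x,3),np.round(s,3))
x,s,use,M=fit(obs)
for c,n,k,P in use: print(c,n,k,np.round(P-M[n][k],1))
print(read_state()["clock"])
E
```

```text
('top', 'side') 51 [ 5.57690e+02 -1.05664e+02  1.58000e-01 -9.06000e-01  2.00000e-03] [0.723 0.648 0.01  0.013 0.039]
('top',) 26 [ 5.56677e+02 -1.04517e+02  1.52000e-01 -9.01000e-01 -5.00000e-03] [0.977 0.884 0.013 0.017 0.052]
('side',) 25 [ 5.58660e+02 -1.06866e+02  1.64000e-01 -9.13000e-01  8.00000e-03] [0.965 0.899 0.015 0.018 0.058]
top wheel_axis 0 [-0.7  0.8 -2.3]
top probe_nose 0 [-3.8 -0.1  3.8]
top lever_pivot 0 [-2.5  3.1 -3.3]
top tall_bush_top 0 [-0.3  2.2  0.7]
top spoke_1 1 [-2.1  0.2  0.4]
top spoke_1 2 [-2.5 -2.4 -3.4]
top spoke_1 3 [ 5.9  4.6 -3.1]
top lever_tip 0 [ 2.5  0.  -1.5]
side wheel_axis 0 [ 1.  -2.2 -0.2]
side probe_nose 0 [3.9 0.  0.7]
side lever_pivot 0 [ 0.5 -2.6  0.9]
side tall_bush_top 0 [-0.7  1.   5.2]
side spoke_1 2 [ 3.9 -3.1 -0.7]
side spoke_1 3 [-3.4 -4.   1.5]
side spoke_1 0 [ 0.7 -3.1 -1.1]
side spoke_1 1 [ 1.2  1.4 -3.8]
side lever_tip 0 [-2.9 -0.3  0.1]
top wheel_axis 0 [-1.5  0.9 -0.1]
top probe_nose 0 [-4.3  2.3  4.9]
top lever_pivot 0 [-0.6  1.3 -0.5]
top tall_bush_top 0 [-2.   0.2  2.5]
top spoke_1 3 [3.3 5.7 3. ]
top spoke_1 1 [ 0.5 -1
[... 224 characters left out ...]
-0.6  2.8]
side spoke_1 1 [-1.2 -1.   1.6]
side spoke_1 2 [ 1.  -1.1 -1.1]
side lever_tip 0 [ 0.5  1.1 -0.8]
top wheel_axis 0 [-1.   0.3 -2.1]
top probe_nose 0 [-1.9  1.3  1.2]
top lever_pivot 0 [ 0.3  5.3 -6.3]
top tall_bush_top 0 [-1.2  2.2  0.9]
top spoke_1 2 [-2.  -1.7 -3.2]
top spoke_1 3 [4.2 0.5 2.2]
top spoke_1 1 [0.  2.1 0.9]
top spoke_1 0 [1.3 0.7 3.5]
top lever_tip 0 [-1.3  1.6 -1.6]
side wheel_axis 0 [ 2.7 -0.2  5.5]
side probe_nose 0 [ 2.2 -2.5 -0.8]
side lever_pivot 0 [ 1.7 -3.1 -0.2]
side tall_bush_top 0 [ 1.6 -1.   3.4]
side spoke_1 0 [-1.2 -3.3  1.8]
side spoke_1 3 [ 0.1 -3.   2.6]
side spoke_1 1 [2.9 0.2 1. ]
side spoke_1 2 [1.2 1.  1.9]
side lever_tip 0 [-1.1 -3.1 -1.3]
3.4
```

```bash
cat >> h.py <<'E'
from scipy.ndimage import map_coordinates
def edge_res(gray,c,A,B,n=25,h=4,pol=0):
    """signed normal pixel displacement from projected 3D segment A-B to nearest strong edge; returns pts"""
    P=np.linspace(A,B,n); q=proj(c,P); d=q[-1]-q[0]; d/=np.linalg.norm(d); nrm=np.array([-d[1],d[0]])
    t=np.arange(-h,h+.01,.25); out=[]
    for k in range(n):
        s=q[k]+t[:,None]*nrm; v=map_coordinates(gray,[s[:,1],s[:,0]],order=3)
        v=cv2.GaussianBlur(v.reshape(1,-1).astype(np.float32),(0,0),2).ravel()
        g=np.gradient(v); g=g*pol if pol else abs(g)
        i=int(np.argmax(g)); out.append((t[i],g[i]))
    return q,nrm,np.array(out)
E
python3 - <<'E'
from h import *
im=cv2.imread("pics/top0.png"); gray=cv2.cvtColor(im,cv2.COLOR_BGR2GRAY).astype(float)
p=np.array([557.2,-105,0.158])
def W(p,x,y,z): c,s=np.cos(p[2]),np.sin(p[2]); return np.array([p[0]+c*x-s*y,p[1]+s*x+c*y,z])
segs=[((-25,-90,8),(-25,-180,8)),((-25,85,8),(-25,160,8)),((25,-85,8),(25,-180,8)),((25,85,8),(25,180,8)),((-65,170,8),(-65,210,8)),((-20,-188,8),(20,-188,8)),((-60,212,8),(-20,212,8))]
for it in range(4):
    rows=[]
    def res(p,D):
        return np.concatenate([((proj("top",np.linspace(W(p,*a),W(p,*b),25))-q)@n-o[:,0])*(o[:,1]>np.median(o[:,1])*.5) for (a,b),(q,n,o) in zip(segs,D)])
    D=[edge_res(gray,"top",W(p,*a),W(p,*b)) for a,b in segs]
    if it==0 or it==3:
        for (a,b),(q,n,o) in zip(segs,D): print(a,b,np.round(np.median(o[:,0]),2),np.round(o[::4,0],2),np.round(np.median(o[:,1]),1))
    r=least_squares(res,p,args=(D,),loss="soft_l1",f_scale=0.5); p=r.x; print(np.round(p,4))
E
```

```text
(-25, -90, 8) (-25, -180, 8) 0.25 [-2.75  0.    0.5   0.5   0.5   0.    0.25] 12.5
(-25, 85, 8) (-25, 160, 8) -0.25 [ 0.    0.   -0.25  0.25 -0.25 -0.25 -0.25] 12.4
(25, -85, 8) (25, -180, 8) 0.5 [0.5 0.5 0.5 0.5 0.5 0.  0. ] 12.0
(25, 85, 8) (25, 180, 8) 0.0 [ 0.25  0.25 -3.25 -3.    0.5  -0.25 -0.75] 9.6
(-65, 170, 8) (-65, 210, 8) 0.0 [-0.25 -0.25  0.    0.   -0.25 -0.25  0.  ] 12.8
(-20, -188, 8) (20, -188, 8) 2.25 [-0.75  0.    2.25  2.75  2.5   2.25  2.  ] 6.9
(-60, 212, 8) (-20, 212, 8) -1.0 [-1.   -1.   -1.25 -1.   -0.75 -0.75 -1.25] 11.7
[ 5.561635e+02 -1.037952e+02  1.547000e-01]
[ 5.558804e+02 -1.036679e+02  1.540000e-01]
[ 5.559257e+02 -1.035660e+02  1.541000e-01]
(-25, -90, 8) (-25, -180, 8) -0.25 [ 0.   -0.25 -2.5   0.    0.   -0.75 -0.25] 12.4
(-25, 85, 8) (-25, 160, 8) 0.0 [ 0.25  0.    0.    0.25  0.    0.   -0.25] 12.5
(25, -85, 8) (25, -180, 8) 0.25 [ 0.    0.25  3.    0.25  3.   -0.5  -0.5 ] 12.6
(25, 85, 8) (25, 180, 8) -0.25 [ 0.5   0.75 -3.25  0.5   0.5  -0.25 -0.5 ] 10.1
(-65, 170, 8) (-65, 210, 8) 0.0 [ 0.    0.    0.25  0.   -0.25  0.    0.  ] 12.8
(-20, -188, 8) (20, -188, 8) 2.75 [-0.25  0.    2.5   2.75  3.    2.75  2.5 ] 6.9
(-60, 212, 8) (-20, 212, 8) -0.5 [-0.5  -0.5  -0.75 -0.5  -0.25 -0.25 -0.75] 11.7
[ 5.559160e+02 -1.036257e+02  1.539000e-01]
```

Run:
```python
from h import *
from scipy.spatial.transform import Rotation as Ro
s=read_state(); R=Ro.from_euler("xyz",s["eef_rot"]).as_matrix(); print(np.round(R,3)); print(s["joints"],s["clock"])
for ph in (182,233.9):
    a=np.radians(ph); ax=np.array([556.5,-104.5]); u=np.array([np.cos(a),np.sin(a)]); t=np.array([-u[1],u[0]])
    print(ph, "spoke tip",np.round(ax+130*u,1),"tool at r118 off19",np.round(ax+118*u-19.3*t,1),"off45",np.round(ax+118*u-45*t,1),"tangent",np.round(t,3))
```

```text
[[ 0.    -0.967  0.256]
 [ 0.     0.256  0.967]
 [-1.    -0.     0.   ]]
[ 1.24541336e+00  2.99851453e-01  1.52100799e+00 -3.72992351e-06
  1.32069879e+00 -6.65990695e-02] 3.4
182 spoke tip [ 426.6 -109. ] tool at r118 off19 [437.9 -89.3] off45 [437.  -63.6] tangent [ 0.035 -0.999]
233.9 spoke tip [ 479.9 -209.5] tool at r118 off19 [ 471.4 -188.5] off45 [ 450.6 -173.3] tangent [ 0.808 -0.589]
```

```bash
cat >> h.py <<'E'
from scipy.spatial.transform import Rotation as Ro
def tool():
    s=read_state(); R=Ro.from_euler("xyz",s["eef_rot"]).as_matrix(); return np.array(s["eef_pos"]),R,np.arctan2(R[1,2],R[0,2]),s
def rows(wps,grip=1,nd=3):
    """wps: list of (x,y,z,zangle) after each row; straight-down tool"""
    p,R,za,s=tool(); out=[]
    tilt=R
    for x,y,z,a in wps:
        d=np.array([x,y,z])-p
        X=np.array([0,0,-1.]);Z=np.array([np.cos(za),np.sin(za),0]);Y=np.cross(Z,X)
        da=(a-za+np.pi)%(2*np.pi)-np.pi
        r=[round(-da,nd),0,0]+[round(float(d@v)/1000,nd+1) for v in (X,Y,Z)]+[grip]
        out+=r
        # follow rounded
        p=p+1000*(r[3]*X+r[4]*Y+r[5]*Z); za=za-r[0]
    print(len(wps),"rows end",np.round(p,1),round(za,3)); print(str(out).replace(" ",""))
def lin(tgt,a,n):
    p,R,za,s=tool(); da=(a-za+np.pi)%(2*np.pi)-np.pi
    return [tuple(p+(np.array(tgt)-p)*k/n)+(za+da*k/n,) for k in range(1,n+1)]
E
python3 - <<'E'
from h import *
rows(lin((437,-55,150),-1.536,20))
E
```

```text
20 rows end [437. -55. 150.] -1.536
[np.float64(0.142),0,0,0.0028,-0.0218,-0.0246,1,np.float64(0.143),0,0,0.0027,-0.0251,-0.0212,1,np.float64(0.142),0,0,0.0028,-0.0279,-0.0174,1,np.float64(0.143),0,0,0.0028,-0.03,-0.0134,1,np.float64(0.142),0,0,0.0028,-0.0316,-0.0089,1,np.float64(0.142),0,0,0.0027,-0.0326,-0.0043,1,np.float64(0.143),0,0,0.0028,-0.0329,0.0003,1,np.float64(0.142),0,0,0.0028,-0.0324,0.005,1,np.float64(0.143),0,0,0.0028,-0.0315,0.0096,1,np.float64(0.142),0,0,0.0027,-0.0297,0.0139,1,np.float64(0.142),0,0,0.0028,-0.0275,0.018,1,np.float64(0.143),0,0,0.0028,-0.0247,0.0217,1,np.float64(0.142),0,0,0.0028,-0.0213,0.025,1,np.float64(0.143),0,0,0.0027,-0.0176,0.0278,1,np.float64(0.142),0,0,0.0028,-0.0135,0.03,1,np.float64(0.142),0,0,0.0028,-0.009,0.0316,1,np.float64(0.143),0,0,0.0027,-0.0045,0.0325,1,np.float64(0.142),0,0,0.0028,0.0002,0.0329,1,np.float64(0.143),0,0,0.0028,0.0048,0.0325,1,np.float64(0.142),0,0,0.0028,0.0094,0.0315,1]
```

play_rows --motion '[0.142,0,0,0.003,-0.022,-0.025,1,0.142,0,0,0.003,-0.025,-0.021,1,0.142,0,0,0.003,-0.028,-0.017,1,0.142,0,0,0.003,-0.03,-0.013,1,0.142,0,0,0.003,-0.032,-0.009,1,0.142,0,0,0.003,-0.033,-0.004,1,0.142,0,0,0.003,-0.033,0,1,0.142,0,0,0.003,-0.032,0.005,1,0.142,0,0,0.003,-0.031,0.01,1,0.142,0,0,0.003,-0.03,0.014,1,0.142,0,0,0.003,-0.027,0.018,1,0.142,0,0,0.003,-0.025,0.022,1,0.142,0,0,0.003,-0.021,0.025,1,0.142,0,0,0.003,-0.018,0.028,1,0.142,0,0,0.003,-0.013,0.03,1]' --newtons 20

```text
clock: 4.9
eef_pos: [355.8, 70.5, 159.8]
eef_rot: [1.418, 1.564, 0.521]
wrist_force: [0.4, 0.6, -0.4]
finger_gap: 0.5
```

Run:
```python
from h import *
p,R,za,s=tool(); print(p,za,s["joints"])
w=lin((437,-60,60),-1.536,6); rows(w)
```

```text
[355.84215989  70.48364748 159.80759881] -0.8970546706132521 [ 0.09239571 -0.08561631  2.06013516  0.00302739  1.16099476  0.98824926]
6 rows end [437. -60.  60.] -1.536
[np.float64(0.106),0,0,0.0166,-0.003,0.0254,1,np.float64(0.107),0,0,0.0167,-0.0003,0.0256,1,np.float64(0.106),0,0,0.0166,0.0025,0.0255,1,np.float64(0.107),0,0,0.0166,0.0051,0.0251,1,np.float64(0.106),0,0,0.0167,0.0078,0.0244,1,np.float64(0.107),0,0,0.0166,0.0103,0.0235,1]
```

play_rows --motion '[0.106,0,0,0.0165,-0.003,0.0255,1,0.106,0,0,0.0165,0,0.0255,1,0.106,0,0,0.0165,0.0025,0.0255,1,0.106,0,0,0.0165,0.005,0.025,1,0.106,0,0,0.0165,0.008,0.0245,1,0.106,0,0,0.0165,0.0105,0.0235,1,0,0,0,0,0,0,1,0,0,0,0,0,0,1]'

```text
clock: 5.7
eef_pos: [441.0, -70.0, 58.3]
eef_rot: [1.895, 1.56, 0.325]
wrist_force: [-0.2, 0.5, 0.1]
finger_gap: 0.3
```

Run:
```python
from h import *
p,R,za,s=tool(); print(p,za,s["joints"],s["finger_gap"],np.round(R,3))
rows(lin((438.5,-68,18),-1.536,3))
im,d=camera("side"); cv2.imwrite("pics/s1.png",cv2.resize(im[150:330,200:380],None,fx=3,fy=3,interpolation=cv2.INTER_CUBIC))
```

```text
[441.01994497 -69.96096707  58.34361494] -1.5696798823433762 [-0.24301079  0.26141649  1.95530006  0.00752869  0.91553445  1.3221278 ] 0.297316325081691 [[ 0.011  1.     0.001]
 [ 0.004  0.001 -1.   ]
 [-1.     0.011 -0.004]]
3 rows end [438.5 -68.   18. ] -1.536
[np.float64(-0.011),0,0,0.0134,-0.0008,-0.0007,1,np.float64(-0.011),0,0,0.0135,-0.0009,-0.0006,1,np.float64(-0.012),0,0,0.0134,-0.0008,-0.0007,1]
```

View pics/s1.png

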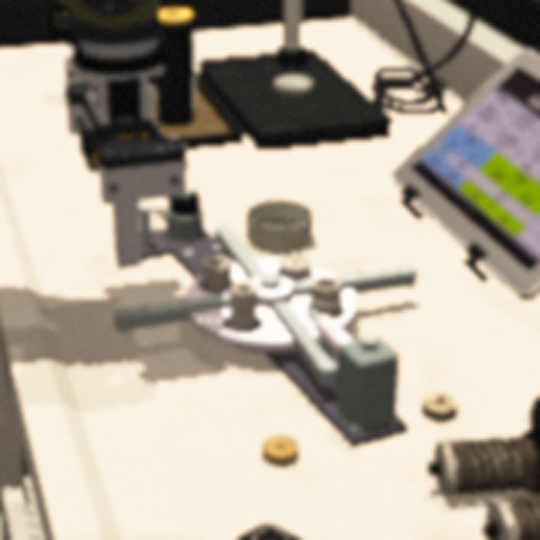

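The shut fingers (tip at about (130,258) in the crop) hang on the lever side of the robot-side spoke, whose end is at (120,315). That side is clear, so I'll go down.

play_rows --motion '[-0.01,0,0,0.0135,-0.001,-0.002,1,-0.01,0,0,0.0135,-0.001,-0.002,1,-0.01,0,0,0.0135,-0.001,0,1,0,0,0,0,0,0.004,1,0,0,0,0,0,0.004,1]'

```text
clock: 6.25
eef_pos: [439.5, -70.8, 21.0]
eef_rot: [1.658, 1.554, 0.131]
wrist_force: [-0.1, -0.3, 0.8]
finger_gap: 0.4
```

Run:
```python
from h import *
p,R,za,s=tool(); print(p,za,s["wrist_force"],s["clock"])
```

```text
[439.48283795 -70.75258966  20.977589  ] -1.527363527506289 [-0.06587581 -0.30377235  0.84240154] 6.25
```

```bash
cat >> h.py <<'E'
AX=np.array([556.3,-104.3]); YAW=0.155
def spt(phi,off=19.0,r=118,z=18):  # spoke world angle phi(rad): tool pose behind it (cw side)
    u=np.array([np.cos(phi),np.sin(phi)]); t=np.array([-u[1],u[0]]); q=AX+r*u-off*t
    return (q[0],q[1],z,phi+np.pi/2)
E
python3 - <<'E'
from h import *
d=np.radians
print(spt(d(182)))
w=[spt(d(182),29,z=20),spt(d(182),22,z=19)]+[spt(d(182+k)) for k in (3,7,11,15,19,23,27,31,35,38)]
rows(w)
E
```

```text
(np.float64(437.7087919743991), np.float64(-89.42971489753229), 18, np.float64(4.747295565424576))
12 rows end [ 453.7 -165.6   18. ] -0.872
[np.float64(0.009),0,0,0.001,-0.0025,0.0086,1,np.float64(-0.0),0,0,0.001,0.0,0.007,1,np.float64(-0.053),0,0,0.001,-0.0008,0.0092,1,np.float64(-0.07),0,0,-0.0,-0.0011,0.0083,1,np.float64(-0.069),0,0,-0.0,-0.001,0.0082,1,np.float64(-0.07),0,0,-0.0,-0.001,0.0083,1,np.float64(-0.07),0,0,-0.0,-0.0011,0.0083,1,np.float64(-0.07),0,0,-0.0,-0.001,0.0083,1,np.float64(-0.07),0,0,-0.0,-0.001,0.0083,1,np.float64(-0.07),0,0,-0.0,-0.0011,0.0082,1,np.float64(-0.069),0,0,-0.0,-0.001,0.0083,1,np.float64(-0.053),0,0,-0.0,-0.0009,0.0062,1]
```

play_rows --motion '[0.009,0,0,0.001,-0.0025,0.0085,1,0,0,0,0.001,0,0.007,1,-0.053,0,0,0.001,-0.001,0.009,1,-0.07,0,0,0,-0.001,0.0083,1,-0.07,0,0,0,-0.001,0.0083,1,-0.07,0,0,0,-0.001,0.0083,1,-0.07,0,0,0,-0.001,0.0083,1,-0.07,0,0,0,-0.001,0.0083,1]'

```text
clock: 7.05
eef_pos: [442.5, -142.7, 21.8]
eef_rot: [1.193, 1.548, 0.072]
wrist_force: [0.5, 1.4, -0.1]
finger_gap: 0.8
```

Run:
```python
from h import *
p,R,za,s=tool(); print(p,za,s["wrist_force"],s["clock"],s["joints"])
im,d=camera("side"); cv2.imwrite("pics/s2.png",cv2.resize(im[150:330,200:380],None,fx=3,fy=3,interpolation=cv2.INTER_CUBIC))
im,d=camera("top"); cv2.imwrite("pics/t2.png",cv2.resize(im[150:270,240:390],None,fx=4,fy=4,interpolation=cv2.INTER_CUBIC))
```

```text
[ 442.4750689  -142.6594568    21.80638335] -1.1212812197618258 [ 0.48863572  1.37097678 -0.11669833] 7.05 [-0.39658092  0.35813377  1.93359374  0.01365118  0.83001658  0.71550233]
```

View pics/s2.png

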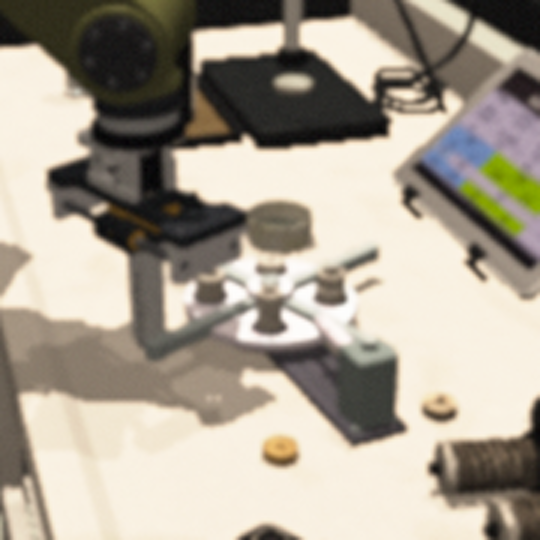

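View pics/t2.png

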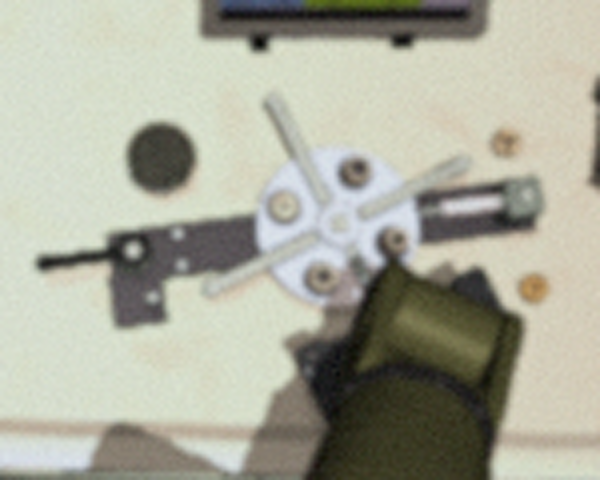

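The wheel follows the finger: the bush is now at about (392,240) in the top crop, most of the way to the probe line. I'll correct the small tool tilt in the row helper and go on.

```bash
cat >> h.py <<'E'
def rows(wps,grip=1,nd=3):
    p,R,za,s=tool(); out=[]
    for x,y,z,a in wps:
        d=np.array([x,y,z])-p
        X=np.array([0,0,-1.]);Z=np.array([np.cos(a),np.sin(a),0]);Rt=np.c_[X,np.cross(Z,X),Z]
        rv=np.round(Ro.from_matrix(R.T@Rt).as_rotvec(),nd); t=np.round(R.T@d/1000,nd+1)
        out+=[float(v)+0 for v in rv]+[float(v)+0 for v in t]+[grip]
        p=p+1000*R@t; R=R@Ro.from_rotvec(rv).as_matrix()
    print(len(wps),"rows end",np.round(p,1)); print(str(out).replace(" ",""))
def phi_of(p,off=19.0):  # spoke angle implied by tool centre in contact
    v=np.array(p[:2])-AX; r=np.hypot(*v); return np.degrees(np.arctan2(v[1],v[0])+np.arcsin(off/r))%360
E
python3 - <<'E'
from h import *
p,R,za,s=tool(); print("implied spoke",phi_of(p), "za deg",np.degrees(za)-90+360)
d=np.radians
f=phi_of(p)
rows([spt(d(f+k)) for k in (4,8,12,16,20,24)])
print("target phi",np.degrees(-np.pi/2+YAW)+315)
E
```

```text
implied spoke 207.94519542044767 za deg 205.60920223675538
6 rows end [ 468.6 -185.5   18. ]
[-0.11,0.01,-0.021,0.0039,-0.0003,0.0083,1,-0.07,0.0,0.0,0.0,-0.0011,0.0082,1,-0.07,0.0,0.0,0.0,-0.001,0.0083,1,-0.07,0.0,0.0,0.0,-0.001,0.0083,1,-0.07,0.0,0.0,0.0,-0.0011,0.0083,1,-0.07,0.0,0.0,0.0,-0.001,0.0082,1]
target phi 233.88084582452777
```

play_rows --motion '[-0.11,0.01,-0.021,0.004,0,0.0083,1,-0.07,0,0,0,-0.001,0.0083,1,-0.07,0,0,0,-0.001,0.0083,1,-0.06,0,0,0,-0.001,0.007,1,-0.03,0,0,0,-0.0005,0.0035,1,0,0,0,0,0,0,1]'

```text
clock: 7.75
eef_pos: [459.4, -175.2, 18.7]
eef_rot: [-2.722, 1.569, 2.775]
wrist_force: [-0.5, 0.1, -1.2]
finger_gap: 0.5
```

Run:
```python
from h import *
p,R,za,s=tool(); print(p,s["eef_rot"],s["wrist_force"],s["clock"]); print("implied",phi_of(p),np.degrees(za)+270)
obs,_=collect(2,names=("tall_bush_top","spoke_1","wheel_axis"))
x,ss,use,M=fit(obs,x0=(556.3,-104.3,.155,-0.08,0)); 
# fix fixture: fit w only
for cam in ("top","side"):
  AXc=None
  for n in ("tall_bush_top","spoke_1"):
    pass
print(np.round(x,3),np.round(ss,3), len(use), "world wheel angle",x[2]+x[3],"phi4",np.degrees(x[2]+x[3]-np.pi/2)+315)
for c,n,k,P in use: print(c,n,k,np.round(P-M[n][k],1))
im,d=camera("side"); cv2.imwrite("pics/side3.png",im)
im,d=camera("top"); cv2.imwrite("pics/top3.png",im);cv2.imwrite("pics/t3.png",cv2.resize(im[150:270,240:390],None,fx=5,fy=5,interpolation=cv2.INTER_CUBIC))
```

```text
[ 459.37034761 -175.19952256   18.69222495] [-2.72181479  1.56905743  2.7749974 ] [-0.49830692  0.14147069 -1.17369884] 7.75
implied 225.28685843489464 224.9441069643224
[ 558.071 -106.44    -1.918    1.913    0.   ] [1.025 1.01  0.005 0.005 0.   ] 23 world wheel angle -0.005892277053499928 phi4 224.66239739311266
top tall_bush_top 0 [-0.7  2.2  3.4]
top spoke_1 2 [-2.9 -5.7 -5.4]
top spoke_1 1 [-0.9  2.3  1. ]
top spoke_1 0 [-0.1 -1.4 -1.3]
top wheel_axis 0 [-2.8  0.8 -0.4]
side tall_bush_top 0 [0.7 2.8 4. ]
side tall_bush_top 0 [ 12.7 -21.1 -10.5]
side spoke_1 0 [-3.2 -2.7 -1.7]
side spoke_1 3 [-3.7 -0.7  1.8]
side spoke_1 1 [0.8 0.5 1.1]
side spoke_1 2 [ 3.6  0.3 -4.3]
side wheel_axis 0 [ 3.1 -0.1 -0.5]
top tall_bush_top 0 [-3.1  5.2  0.3]
top spoke_1 2 [-0.8 -2.1 -2.5]
top spoke_1 1 [-1.3  4.4  0.6]
top spoke_1 0 [ 0.8 -0.5  0.6]
top wheel_axis 0 [-2.1  3.   2.3]
side tall_bush_top 0 [ 2.7 -1.1  2.2]
side spoke_1 0 [ 1.7 -1.   0.6]
side spoke_1 2 [1.7 1.8 1.5]
side spoke_1 3 [-4.  -2.1 -0.8]
side spoke_1 1 [ 1.  -1.9  1. ]
side wheel_axis 0 [4.8 1.8 3.6]
```

View pics/t3.png

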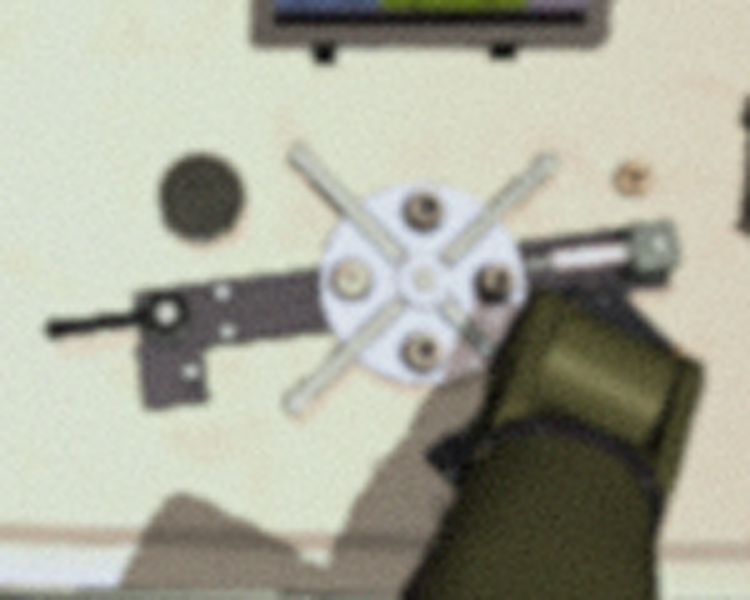

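Run:
```python
from h import *
p,R,za,s=tool(); f=phi_of(p); d=np.radians
rows([spt(d(f+k)) for k in (2.5,5,7,8)])
```

```text
4 rows end [ 470.4 -187.4   18. ]
[-0.047,-0.002,0.001,0.0006,-0.0002,0.0052,1,-0.043,0.0,0.0,0.0,-0.0007,0.0051,1,-0.035,0.0,0.0,0.0,-0.0006,0.0042,1,-0.018,0.0,0.0,0.0,-0.0003,0.002,1]
```

play_rows --motion '[-0.047,-0.002,0.001,0.0005,0,0.0055,1,-0.043,0,0,0,-0.0007,0.0055,1,-0.035,0,0,0,-0.0006,0.0045,1,-0.018,0,0,0,-0.0003,0.0022,1,0,0,0,0,0,0,1]'

```text
clock: 9.15
eef_pos: [471.1, -188.0, 17.8]
eef_rot: [-3.109, 1.569, 2.538]
wrist_force: [-0.5, 1.0, 0.7]
finger_gap: 0.4
```

Run:
```python
from h import *
p,R,za,s=tool(); print(p,s["wrist_force"],s["clock"]); print("implied",phi_of(p),np.degrees(za)+270)
im,d=camera("top"); cv2.imwrite("pics/top4.png",im);cv2.imwrite("pics/t4.png",cv2.resize(im[150:270,240:390],None,fx=5,fy=5,interpolation=cv2.INTER_CUBIC))
def W(a,x,y,z,A): c,s=np.cos(a),np.sin(a); return np.array([A[0]+c*x-s*y,A[1]+s*x+c*y,z])
# ridge fit of spokes in top pictures: edges of spokes 1..4 (+-6.5, z=38), vary only world wheel angle, axis free
def spfit(png,a0,ks,A0=(556,-103.6)):
    g=cv2.cvtColor(cv2.imread(png),cv2.COLOR_BGR2GRAY).astype(float)
    q=np.array([A0[0],A0[1],a0])
    for it in range(4):
        segs=[]
        for k in ks:
            for sx in (-6.5,6.5): segs.append((k*np.pi/2+np.pi/4,sx,-82,-132))
        D=[edge_res(g,"top",W(q[2]+k,x,y1,38,q),W(q[2]+k,x,y2,38,q),h=2) for k,x,y1,y2 in segs]
        f=lambda v:np.concatenate([((proj("top",np.linspace(W(v[2]+k,x,y1,38,v),W(v[2]+k,x,y2,38,v),25))-qq)@n-o[:,0]) for (k,x,y1,y2),(qq,n,o) in zip(segs,D)]+[(v[:2]-np.array(A0))/2])
        r=least_squares(f,q,loss="soft_l1",f_scale=.5); q=r.x
    return q,[round(float(np.median(o[:,0])),2) for _,_,o in D]
print(spfit("pics/top0.png",-0.75,(0,1,2,3)))
print(spfit("pics/top3.png",0.0,(0,1,2)))
print(spfit("pics/top4.png",np.radians(phi_of(p)-315+90),(0,1,2)))
```

```text
[ 471.13417722 -187.98799357   17.80543906] [-0.54043625  0.95080035  0.71156065] 9.15
implied 233.65472164619314 233.53936325490722
(array([ 557.35436226, -102.43945603,   -0.74747041]), [0.25, -0.75, 0.75, -1.0, 0.75, -0.5, 0.75, -1.0])
(array([ 5.55392232e+02, -1.02747564e+02, -1.03244844e-02]), [1.0, -1.0, 0.75, -1.0, 0.75, -1.0])
(array([ 5.58116571e+02, -1.04672447e+02,  1.38585088e-01]), [1.0, -0.75, 0.75, -1.0, 1.0, -1.0])
```

View pics/t4.png

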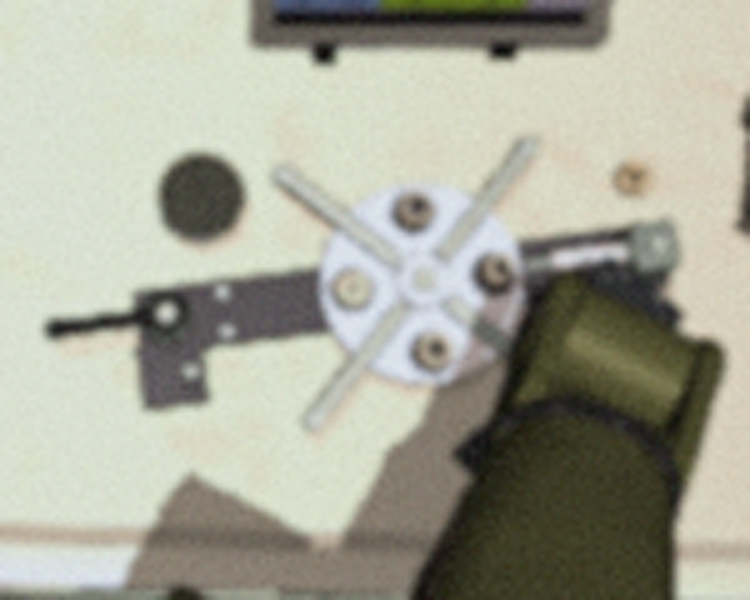

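```bash
cat >> h.py <<'E'
def W(a,x,y,z,A): c,s=np.cos(a),np.sin(a); return np.array([A[0]+c*x-s*y,A[1]+s*x+c*y,z])
def segfit(g,c,segs,q0,h=2,A0=(556,-103.6),sig=2,iters=5):
    q=np.array(q0,float)
    for it in range(iters):
        D=[edge_res(g,c,W(q[2],*a,q),W(q[2],*b,q),h=h) for a,b in segs]
        f=lambda v:np.concatenate([((proj(c,np.linspace(W(v[2],*a,v),W(v[2],*b,v),25))-qq)@n-o[:,0]) for (a,b),(qq,n,o) in zip(segs,D)]+[(v[:2]-np.array(A0))/sig])
        r=least_squares(f,q,loss="soft_l1",f_scale=.4); q=r.x
    return q,[round(float(np.median(o[:,0])),2) for _,_,o in D]
def rot(t,p): c,s=np.cos(t),np.sin(t); return (c*p[0]-s*p[1],s*p[0]+c*p[1],p[2])
def spokesegs(ks,z=38): return [(rot(k*np.pi/2+np.pi/4,(sx,-84,z)),rot(k*np.pi/2+np.pi/4,(sx,-132,z))) for k in ks for sx in (-6.5,6.5)]
BEAM=[((-25,85,8),(-25,160,8)),((25,-85,8),(25,-140,8)),((25,85,8),(25,160,8)),((-65,170,8),(-65,210,8))]
def avg(c,n=6):
    return np.mean([camera(c)[0].astype(float) for _ in range(n)],0)
E
python3 - <<'E'
from h import *
im=avg("top",8); np.save("top4a.npy",im); g=cv2.cvtColor(im.astype(np.float32),cv2.COLOR_BGR2GRAY).astype(float)
for ks in ((0,1,2),(0,2)): print(ks,segfit(g,"top",spokesegs(ks),(556,-103.6,.14)))
for b in (BEAM,BEAM[:3],BEAM[1:3]): print(segfit(g,"top",b,(556,-103.6,.154)))
print(read_state()["clock"])
E
```

```text
(0, 1, 2) (array([ 5.58252375e+02, -1.04847837e+02,  1.32219907e-01]), [0.75, -1.0, 0.0, 0.0, 0.75, -1.0])
(0, 2) (array([ 5.55962848e+02, -1.03649114e+02,  1.37326954e-01]), [1.0, -0.75, 1.0, -1.0])
(array([ 5.55701546e+02, -1.03642963e+02,  1.52327133e-01]), [0.0, 0.0, -0.25, 0.0])
(array([ 5.55709486e+02, -1.03641977e+02,  1.52414755e-01]), [0.0, 0.0, 0.0])
(array([ 5.55538411e+02, -1.03662074e+02,  1.53611506e-01]), [0.0, 0.0])
9.6
```

The wheel is about 0.9° short, so I'll nudge it about 2 mm along the arc, back off and measure without the arm in the way.

play_rows --motion '[-0.008,0,0,0,-0.0002,0.001,1,-0.008,0,0,0,-0.0002,0.0011,1,0,0,0,0,0,0,1]'

```text
clock: 9.9
eef_pos: [472.4, -189.3, 17.8]
eef_rot: [-3.118, 1.569, 2.547]
wrist_force: [0.3, 1.1, 0.7]
finger_gap: 0.5
```

Run:
```python
from h import *
p,R,za,s=tool(); print(p,s["wrist_force"],s["clock"],"implied",phi_of(p),np.degrees(za)+270)
im=avg("top",6); g=cv2.cvtColor(im.astype(np.float32),cv2.COLOR_BGR2GRAY).astype(float)
for ks in ((0,1,2),(0,2)): print(ks,segfit(g,"top",spokesegs(ks),(556,-103.6,.15)))
```

```text
[ 472.43454057 -189.32482697   17.78119966] [0.26126256 1.09809478 0.71673599] 9.9 implied 234.54761793638335 234.5356740759725
(0, 1, 2) (array([ 5.58317978e+02, -1.03855204e+02,  1.44352421e-01]), [1.0, -1.0, 0.0, 0.0, 0.5, -1.25])
(0, 2) (array([ 5.56089957e+02, -1.03476817e+02,  1.51236450e-01]), [1.0, -1.0, 1.0, -1.0])
```

play_rows --motion '[0,0,0,0,0,-0.01,1,0,0,0,0,0,-0.015,1,0,0,0,0,0,-0.015,1,0,0,0,-0.03,0,-0.01,1,0,0,0,-0.045,0,0,1,0,0,0,-0.045,0,0,1,0,0,0,-0.04,0,0,1]'

```text
clock: 10.9
eef_pos: [424.5, -156.1, 177.6]
eef_rot: [-2.958, 1.558, 2.706]
wrist_force: [0.4, -0.3, 0.3]
finger_gap: 0.6
```

Run:
```python
from h import *
p,R,za,s=tool(); print(p,np.degrees(za),s["joints"],s["clock"])
rows(lin((380,40,185),za,6))
```

```text
[ 424.4860865  -156.09451091  177.60208643] -35.495513811757526 [-4.33410569e-01  1.16086510e-01  1.81078124e+00  3.51541583e-05
  1.22770743e+00  1.86075853e-01] 10.9
6 rows end [380.  40. 185.]
[0.0,-0.013,0.002,-0.001,0.0223,-0.025,1,0.0,0.0,0.0,-0.0012,0.0223,-0.025,1,0.0,0.0,0.0,-0.0013,0.0223,-0.0251,1,0.0,0.0,0.0,-0.0012,0.0223,-0.025,1,0.0,0.0,0.0,-0.0013,0.0223,-0.025,1,0.0,0.0,0.0,-0.0012,0.0223,-0.025,1]
```

play_rows --motion '[-0.13,-0.013,0.002,-0.001,0.022,-0.03,1,-0.13,0,0,-0.001,0.027,-0.027,1,-0.13,0,0,-0.001,0.03,-0.025,1,-0.13,0,0,-0.001,0.033,-0.02,1,-0.13,0,0,-0.001,0.035,-0.016,1,-0.13,0,0,-0.001,0.037,-0.011,1,0,0,0,0,0,0,1]'

```text
clock: 11.6
eef_pos: [345.4, 68.7, 187.7]
eef_rot: [-0.421, 1.556, -0.23]
wrist_force: [0.8, 0.6, -0.3]
finger_gap: 0.5
```

Run:
```python
from h import *
p,R,za,s=tool(); print(p,np.degrees(za),s["clock"])
im=avg("top",8); cv2.imwrite("pics/t5.png",cv2.resize(im[150:270,240:390].astype(np.uint8),None,fx=5,fy=5,interpolation=cv2.INTER_CUBIC))
g=cv2.cvtColor(im.astype(np.float32),cv2.COLOR_BGR2GRAY).astype(float)
np.save("g5.npy",g)
for ks in ((0,1,2,3),(0,2),(1,3)): print(ks,segfit(g,"top",spokesegs(ks),(556,-103.6,.15)))
B=BEAM+[((-25,-90,8),(-25,-180,8))]
for b in (B,B[1:3]): print(segfit(g,"top",b,(556,-103.6,.154)))
si=avg("side",4); cv2.imwrite("pics/s5.png",cv2.resize(si[195:315,225:365].astype(np.uint8),None,fx=5,fy=5,interpolation=cv2.INTER_CUBIC))
```

```text
[345.36961407  68.67475552 187.73467495] 10.902446537589764 11.6
(0, 1, 2, 3) (array([ 5.58528554e+02, -1.04875808e+02,  1.51749658e-01]), [1.0, -1.0, 0.0, 0.0, 1.0, -1.0, 0.0, 0.0])
(0, 2) (array([ 5.56088641e+02, -1.03478302e+02,  1.53528184e-01]), [1.0, -1.0, 1.0, -1.0])
(1, 3) (array([ 5.58877199e+02, -1.04401973e+02,  1.51750261e-01]), [0.0, 0.0, 0.0, 0.0])
(array([ 5.56063038e+02, -1.03590198e+02,  1.54701687e-01]), [0.0, 0.25, -0.25, 0.0, -0.25])
(array([ 5.55535454e+02, -1.03662194e+02,  1.53292077e-01]), [0.0, 0.0])
```

View pics/t5.png

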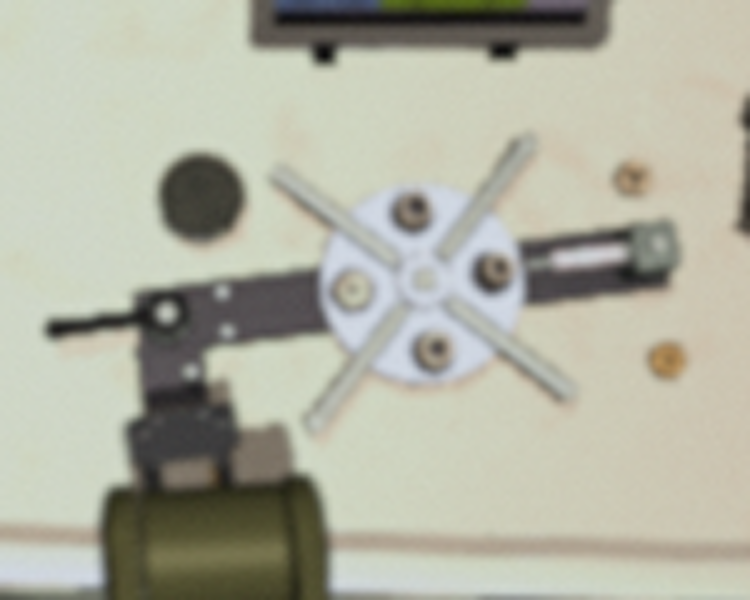

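View pics/s5.png

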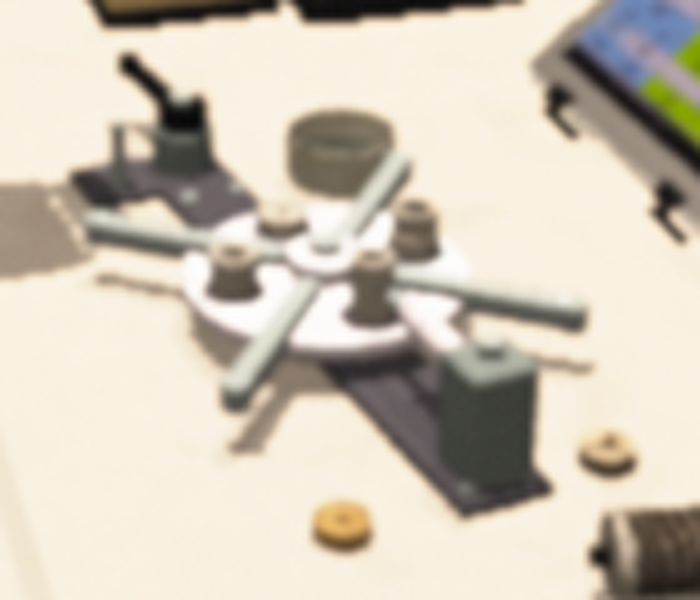

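The wheel reads 0.152–0.1535 rad in the world frame and the beam 0.153–0.155, so the bush (493,271) is in line with the nose (527,263). Next is the lever, which points along +y from (165,313) to (50,327).

```bash
cat >> h.py <<'E'
PV=AX+190*np.array([-np.sin(.154),np.cos(.154)])
def lvt(l,off=18.5,r=66,z=28):
    a=l+.154+np.pi/2; u=np.array([np.cos(a),np.sin(a)]); t=np.array([-u[1],u[0]]); q=PV+r*u-off*t
    return (q[0],q[1],z,a-np.pi/2)
def lev_of(p,off=18.5):
    v=np.array(p[:2])-PV; r=np.hypot(*v); return np.arctan2(v[1],v[0])+np.arcsin(off/r)-.154-np.pi/2
E
python3 - <<'E'
from h import *
print(PV,lvt(0,42))
t=lvt(0,42)
rows(lin((t[0],t[1],130),t[3],6))
E
```

```text
[527.15551796  83.4514292 ] (np.float64(558.5345927592085), np.float64(155.11281116244143), 28, 0.15399999999999991)
6 rows end [558.6 155.1 130. ]
[0.004,0.012,0.006,0.01,0.0084,0.0372,1,0.005,0.0,0.0,0.0096,0.0085,0.0373,1,0.004,0.0,0.0,0.0097,0.0087,0.0373,1,0.005,0.0,0.0,0.0096,0.0088,0.0372,1,0.004,0.0,0.0,0.0096,0.0091,0.0371,1,0.005,0.0,0.0,0.0097,0.0091,0.0372,1]
```

play_rows --motion '[0.005,0.012,0.006,0.01,0.0085,0.037,1,0.005,0,0,0.0095,0.0085,0.037,1,0.005,0,0,0.0095,0.0085,0.037,1,0.005,0,0,0.0095,0.009,0.037,1,0.005,0,0,0.0095,0.009,0.037,1,0.005,0,0,0.0095,0.009,0.037,1,0,0,0,0,0,0,1]'

```text
clock: 12.9
eef_pos: [566.4, 156.7, 127.7]
eef_rot: [-0.227, 1.568, -0.081]
wrist_force: [-1.0, -0.9, -0.8]
finger_gap: 0.6
```

Run:
```python
from h import *
p,R,za,s=tool(); print(p,za,s["joints"],s["clock"])
t=lvt(0,42)
rows(lin((t[0],t[1],30),t[3],5))
```

```text
[566.3958423  156.65714488 127.70626142] 0.14596187689789789 [ 2.07824161e-01  4.53043644e-01  1.49849326e+00 -7.13087435e-04
  1.18783216e+00  6.21286003e-02] 12.9
5 rows end [558.5 155.1  30. ]
[-0.002,0.002,0.001,0.0195,-0.0001,-0.0016,1,-0.001,0.0,0.0,0.0196,0.0,-0.0017,1,-0.002,0.0,0.0,0.0195,-0.0001,-0.0016,1,-0.001,0.0,0.0,0.0196,-0.0001,-0.0016,1,-0.002,0.0,0.0,0.0195,-0.0001,-0.0016,1]
```

play_rows --motion '[-0.002,0.002,0.001,0.0195,0,-0.0015,1,0,0,0,0.0195,0,-0.0015,1,0,0,0,0.0195,0,-0.0015,1,0,0,0,0.0195,0,-0.0015,1,0,0,0,0.019,0,-0.0015,1,0,0,0,0,0,0,1]'

```text
clock: 13.5
eef_pos: [557.6, 154.3, 27.0]
eef_rot: [2.891, 1.57, 3.039]
wrist_force: [-0.3, 0.4, 0.3]
finger_gap: 0.3
```

Run:
```python
from h import *
p,R,za,s=tool(); print(p,za,s["wrist_force"],s["clock"])
im,d=camera("side"); cv2.imwrite("pics/s6.png",cv2.resize(im[150:270,210:330],None,fx=5,fy=5,interpolation=cv2.INTER_CUBIC))
rows([lvt(0,34),lvt(0,26),lvt(0,20)]+[lvt(np.radians(k)) for k in range(4,74,5)])
```

```text
[557.60930414 154.25774273  26.99232185] 0.1471090369445326 [-0.25549793  0.44248388  0.30671099] 13.5
17 rows end [466.6 115.5  28. ]
[-0.007,0.001,0.0,0.0005,0.0006,-0.0079,1,0.0,0.0,0.0,0.0,0.0,-0.008,1,0.0,0.0,0.0,0.0,0.0,-0.006,1,-0.07,0.0,0.0,0.0,0.0011,-0.0061,1,-0.087,0.0,0.0,0.0,0.0014,-0.0058,1,-0.087,0.0,0.0,0.0,0.0014,-0.0059,1,-0.088,0.0,0.0,0.0,0.0013,-0.0058,1,-0.087,0.0,0.0,0.0,0.0014,-0.0058,1,-0.087,0.0,0.0,0.0,0.0014,-0.0058,1,-0.087,0.0,0.0,0.0,0.0013,-0.0059,1,-0.088,0.0,0.0,0.0,0.0014,-0.0058,1,-0.087,0.0,0.0,0.0,0.0013,-0.0058,1,-0.087,0.0,0.0,0.0,0.0014,-0.0058,1,-0.087,0.0,0.0,0.0,0.0014,-0.0058,1,-0.088,0.0,0.0,0.0,0.0013,-0.0059,1,-0.087,0.0,0.0,0.0,0.0014,-0.0058,1,-0.087,0.0,0.0,0.0,0.0013,-0.0058,1]
```

View pics/s6.png

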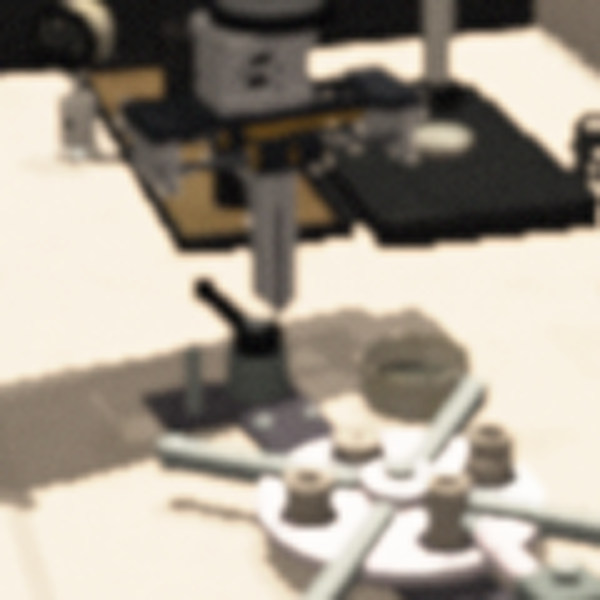

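The finger (tip at (275,305)) stands on the far side of the lever arm, whose end is at (205,290) and pivot at (262,335). That side is clear, so I'll sweep it round.

play_rows --motion '[-0.007,0,0,0,0.0005,-0.008,1,0,0,0,0,0,-0.008,1,0,0,0,0,0,-0.006,1,-0.07,0,0,0,0.001,-0.006,1,-0.087,0,0,0,0.0014,-0.006,1,-0.087,0,0,0,0.0014,-0.006,1,-0.087,0,0,0,0.0014,-0.006,1,-0.087,0,0,0,0.0014,-0.006,1,-0.087,0,0,0,0.0014,-0.006,1,-0.087,0,0,0,0.0014,-0.006,1]'

```text
clock: 14.55
eef_pos: [493.3, 143.5, 36.5]
eef_rot: [-0.556, 1.554, 0.213]
wrist_force: [1.5, -0.5, -1.2]
finger_gap: 0.5
```

Run:
```python
from h import *
p,R,za,s=tool(); print(p,za,s["wrist_force"],s["clock"],"lever implied",np.degrees(lev_of(p)),"za",np.degrees(za-.154),s["joints"])
im,d=camera("side"); cv2.imwrite("pics/s7.png",cv2.resize(im[150:270,210:330],None,fx=5,fy=5,interpolation=cv2.INTER_CUBIC))
l=np.degrees(lev_of(p))
rows([lvt(np.radians(k)) for k in np.arange(l+5,86,5)])
```

```text
[493.2869612  143.45779649  36.5294713 ] 0.7688909629681046 [ 1.52069346 -0.52000242 -1.23961483] 14.55 lever implied 36.19179474467582 za 35.23065703880739 [ 2.11694629e-01  4.23077269e-01  1.79017352e+00  3.41377043e-05
  9.11788594e-01 -5.57155621e-01]
9 rows end [461.2 102.   28. ]
[-0.099,0.013,0.009,0.0084,0.0007,-0.0053,1,-0.087,0.0,0.0,0.0,0.0014,-0.0058,1,-0.087,0.0,0.0,0.0,0.0014,-0.0058,1,-0.087,0.0,0.0,0.0,0.0013,-0.0058,1,-0.088,0.0,0.0,0.0,0.0014,-0.0058,1,-0.087,0.0,0.0,0.0,0.0013,-0.0059,1,-0.087,0.0,0.0,0.0,0.0014,-0.0058,1,-0.088,0.0,0.0,0.0,0.0014,-0.0058,1,-0.087,0.0,0.0,0.0,0.0013,-0.0058,1]
```

View pics/s7.png

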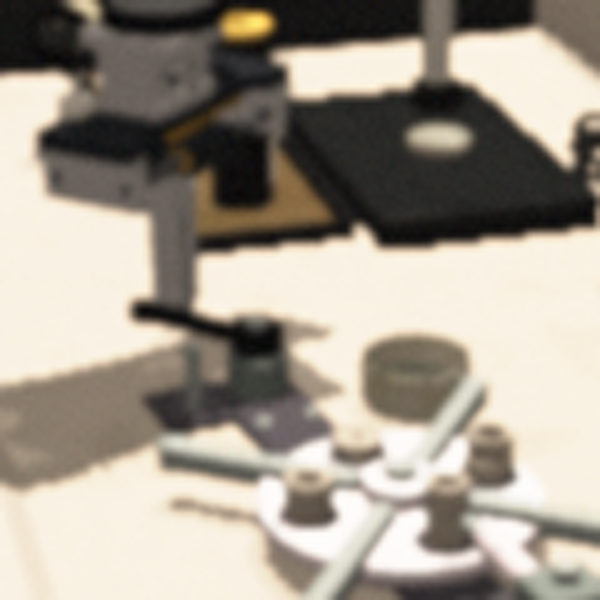

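The lever is turning (about 36°), but the tool has risen to z = 36.5. I'll back off a little, lower it, then go on with a correction for the drift.

play_rows --motion '[0,0.013,0.009,0,0,0.004,1,0,0,0,0.006,0,0.002,1,0,0,0,0.004,0,0,1,0,0,0,0,0,0,1]'

```text
clock: 15.0
eef_pos: [497.6, 148.0, 26.9]
eef_rot: [0.325, 1.57, 1.093]
wrist_force: [0.3, -0.7, -0.6]
finger_gap: 0.6
```

Run:
```python
from h import *
p,R,za,s=tool(); print(p,za,s["wrist_force"],s["clock"],"lever implied",np.degrees(lev_of(p)),"za",np.degrees(za-.154),s["eef_rot"])
rows([lvt(np.radians(k)) for k in (34,38,42,46,50,54)])
```

```text
[497.61048081 148.04844441  26.8932084 ] 0.7677451067161716 [ 0.25884884 -0.65080327 -0.55466916] 15.0 lever implied 30.850920730397732 za 35.165004311642946 [0.32489854 1.56976358 1.09264381]
6 rows end [476.9 130.1  28. ]
[0.02,0.001,0.0,-0.0011,-0.0014,-0.0038,1,-0.069,0.0,0.0,0.0,0.0011,-0.0046,1,-0.07,0.0,0.0,0.0,0.0012,-0.0047,1,-0.07,0.0,0.0,0.0,0.0011,-0.0046,1,-0.07,0.0,0.0,0.0,0.0011,-0.0047,1,-0.07,0.0,0.0,0.0,0.0012,-0.0046,1]
```

play_rows --motion '[0,0,0,0,-0.001,-0.004,1,-0.05,0,0,0.0005,0.0011,-0.0047,1,-0.07,0.001,0.001,0.0008,0.0011,-0.0047,1,-0.07,0.001,0.001,0.0008,0.0011,-0.0047,1,-0.07,0.001,0.001,0.0008,0.0011,-0.0047,1,-0.07,0.001,0.001,0.0008,0.0011,-0.0047,1]'

```text
clock: 15.6
eef_pos: [476.5, 128.8, 23.3]
eef_rot: [1.772, 1.568, 2.878]
wrist_force: [1.3, 1.1, 1.6]
finger_gap: 0.2
```

Run:
```python
from h import *
p,R,za,s=tool(); print(p,za,s["wrist_force"],s["clock"],"lever implied",np.degrees(lev_of(p)),"za",np.degrees(za-.154),s["eef_rot"])
l=np.degrees(lev_of(p))
rows([lvt(np.radians(l+4*k)) for k in range(1,9)])
```

```text
[476.46796018 128.82758495  23.32522602] 1.1059490182433491 [1.25591675 1.14277846 1.64097588] 15.6 lever implied 55.120556860206065 za 54.54266105696611 [1.77185172 1.56793006 2.87779993]
8 rows end [459.6  95.   28. ]
[-0.08,0.0,-0.003,-0.0047,0.0016,-0.0047,1,-0.07,0.0,0.0,0.0,0.0012,-0.0046,1,-0.07,0.0,0.0,0.0,0.0011,-0.0047,1,-0.069,0.0,0.0,0.0,0.0011,-0.0046,1,-0.07,0.0,0.0,0.0,0.0011,-0.0047,1,-0.07,0.0,0.0,0.0,0.0012,-0.0046,1,-0.07,0.0,0.0,0.0,0.0011,-0.0047,1,-0.07,0.0,0.0,0.0,0.0011,-0.0046,1]
```

play_rows --motion '[-0.08,0,-0.003,0,0.0014,-0.0047,1,-0.07,0,0,0,0.0012,-0.0047,1,-0.07,0,0,0,0.0011,-0.0047,1,-0.07,0,0,0,0.0011,-0.0047,1,-0.07,0,0,0.0004,0.0011,-0.0047,1,-0.07,0,0,0.0004,0.0011,-0.0047,1]'

```text
clock: 16.2
eef_pos: [461.5, 102.5, 23.2]
eef_rot: [-1.223, 1.568, 0.328]
wrist_force: [0.9, 1.1, 0.4]
finger_gap: 0.9
```

Run:
```python
from h import *
p,R,za,s=tool(); print(p,za,s["wrist_force"],s["clock"],"lever implied",np.degrees(lev_of(p)),"za",np.degrees(za-.154),s["eef_rot"])
l=np.degrees(lev_of(p))
rows([lvt(np.radians(l+k),z=p[2]) for k in (3,6,8,10,11,12,13,14)])
im,d=camera("side"); cv2.imwrite("pics/s8.png",cv2.resize(im[150:270,210:330],None,fx=5,fy=5,interpolation=cv2.INTER_CUBIC))
```

```text
[461.51846372 102.49975276  23.20116428] 1.551170908179431 [0.852295   1.12218318 0.35410063] 16.2 lever implied 80.6983815978706 za 80.05199629714167 [-1.22312011  1.56823294  0.32804975]
8 rows end [458.6  86.   23.2]
[-0.064,0.001,0.002,0.0,0.001,-0.0035,1,-0.052,0.0,0.0,0.0,0.0009,-0.0035,1,-0.035,0.0,0.0,0.0,0.0006,-0.0023,1,-0.035,0.0,0.0,0.0,0.0006,-0.0023,1,-0.017,0.0,0.0,0.0,0.0003,-0.0011,1,-0.018,0.0,0.0,0.0,0.0004,-0.0012,1,-0.017,0.0,0.0,0.0,0.0003,-0.0012,1,-0.018,0.0,0.0,0.0,0.0003,-0.0011,1]
```

View pics/s8.png

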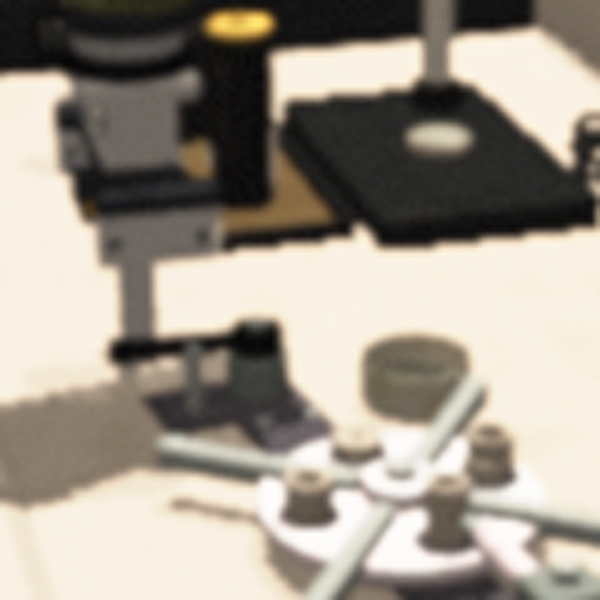

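The lever (arm from (120,350) to (255,335)) is close to the stop pin at (193,365). I'll press it on in small steps and watch the force.

play_rows --motion '[-0.06,0,0,0,0.001,-0.0035,1,-0.05,0,0,0,0.0009,-0.0035,1,-0.03,0,0,0,0.0005,-0.0023,1,-0.015,0,0,0,0.0003,-0.0015,1]'

```text
clock: 16.65
eef_pos: [459.1, 90.8, 23.4]
eef_rot: [-1.314, 1.567, 0.395]
wrist_force: [0.2, 0.0, 0.5]
finger_gap: 0.0
```

Run:
```python
from h import *
p,R,za,s=tool(); print(p,za,s["wrist_force"],s["clock"],"lever implied",np.degrees(lev_of(p)),"za",np.degrees(za-.154),s["eef_rot"])
```

```text
[459.10243517  90.75025317  23.41558821] 1.7089855105418752 [0.20254997 0.01781912 0.54823626] 16.65 lever implied 90.73667653326362 za 89.09410695804503 [-1.31441858  1.56723511  0.39456538]
```

play_rows --motion '[0,0,0,0,0,-0.0015,1,0,0,0,0,0,-0.0015,1]'

```text
clock: 16.85
eef_pos: [459.3, 88.0, 23.4]
eef_rot: [-1.069, 1.567, 0.638]
wrist_force: [-0.7, 9.6, -0.1]
finger_gap: 0.2
```

play_rows --motion '[0,0,0,0,0,-0.002,1,0,0,0,0,0,-0.002,1]'

```text
clock: 17.05
eef_pos: [459.4, 86.3, 23.3]
eef_rot: [-0.485, 1.564, 1.218]
wrist_force: [-2.2, 19.9, 1.3]
finger_gap: 0.6
```

The force rose from 0 to 9.6 and then 20 N, so the lever is hard on the pin. I'll back straight off, lift, move clear and look.

play_rows --motion '[0,0,0,0,0,0.008,1,0,0,0,0,0,0.012,1,0,0,0,0,0,0.015,1,0,0,0,-0.03,0,0.01,1,0,0,0,-0.045,0,0,1,0,0,0,-0.045,0,0,1,0,0,0,-0.04,0.03,0.03,1,0,0,0,0,0.04,0.03,1,0,0,0,0,0.04,0.03,1,0,0,0,0,0.03,0.03,1,0,0,0,0,0,0,1]'

```text
clock: 18.15
eef_pos: [297.9, 234.6, 183.9]
eef_rot: [-0.472, 1.565, 1.222]
wrist_force: [0.4, -0.9, -0.1]
finger_gap: 0.3
```

Run:
```python
from h import *
p,R,za,s=tool(); print(p,s["wrist_force"],s["clock"])
im=avg("top",8); cv2.imwrite("pics/t9.png",cv2.resize(im[150:270,240:390].astype(np.uint8),None,fx=5,fy=5,interpolation=cv2.INTER_CUBIC))
g=cv2.cvtColor(im.astype(np.float32),cv2.COLOR_BGR2GRAY).astype(float)
for ks in ((0,1,2,3),(0,2)): print(ks,segfit(g,"top",spokesegs(ks),(556,-103.6,.15)))
print(segfit(g,"top",BEAM+[((-25,-90,8),(-25,-180,8))],(556,-103.6,.154)))
si=avg("side",4); cv2.imwrite("pics/s9.png",cv2.resize(si[195:315,225:365].astype(np.uint8),None,fx=5,fy=5,interpolation=cv2.INTER_CUBIC))
camera("top"); camera("side")
for c in ("top","side"):
  for n in ("lever_tip","lever_pivot","lap_pot","near_disc","far_disc","indicator","wheel_hub_top","tall_bush_top","probe_nose","wheel_axis"):
    print(c,n,[(round(a,2),np.round(P,1).tolist()) for a,P in place(c,n)[:2]])
print("pred lever tip home",PV+82*np.array([-np.cos(.154),-np.sin(.154)]),"pred bush",AX+52*np.array([np.sin(.154),-np.cos(.154)]),read_state()["clock"])
```

```text
[297.94912335 234.59232337 183.94681488] [ 0.43056416 -0.88046176 -0.08020858] 18.15
(0, 1, 2, 3) (array([ 5.58370918e+02, -1.05124600e+02,  1.49860211e-01]), [1.0, -1.0, 0.0, 0.0, 1.0, -1.0, 0.0, 0.0])
(0, 2) (array([ 5.56014870e+02, -1.03579797e+02,  1.50886045e-01]), [1.0, -1.0, 1.0, -1.0])
(array([ 5.56000371e+02, -1.03599942e+02,  1.55114262e-01]), [0.0, 0.25, 0.0, 0.0, -0.25])
top lever_tip [(0.47, [449.8, 66.3, 42.4])]
top lever_pivot [(0.75, [526.0, 85.4, 40.1]), (0.62, [563.2, -156.6, 64.4])]
top lap_pot [(0.6, [635.3, 0.7, 34.1]), (0.51, [612.1, 62.4, -2.0])]
top near_disc [(0.54, [509.6, -290.1, -4.8]), (0.44, [569.2, -176.0, 54.2])]
top far_disc [(0.36, [644.0, -264.7, -6.8])]
top indicator [(0.79, [495.7, 553.6, -1.0])]
top wheel_hub_top [(0.88, [558.4, -103.6, 52.5]), (0.7, [618.7, 60.5, -2.7])]
top tall_bush_top [(0.76, [562.6, -152.4, 67.1])]
top probe_nose [(0.63, [567.4, -177.5, 54.0])]
top wheel_axis [(0.78, [553.4, -104.6, 28.9]), (0.19, [646.2, -265.9, -4.6])]
side lever_tip [(0.62, [446.7, 69.8, 40.9])]
side lever_pivot [(0.91, [526.4, 79.7, 40.2]), (0.65, [568.3, -157.9, 66.7])]
side lap_pot [(0.59, [619.9, 52.0, -6.6])]
side near_disc [(0.67, [501.0, 543.9, 0.8]), (0.66, [509.9, -296.1, -1.6])]
side far_disc [(0.62, [644.4, -271.4, -0.2]), (0.51, [453.7, -29.9, 27.9])]
side indicator [(0.86, [502.3, 546.4, 0.8])]
side wheel_hub_top [(0.86, [563.3, -105.2, 45.9])]
side tall_bush_top [(0.67, [565.1, -157.5, 69.2])]
side probe_nose [(0.84, [569.5, -177.8, 52.6]), (0.57, [615.3, 51.3, -4.7])]
side wheel_axis [(0.81, [560.4, -106.1, 33.5]), (0.65, [474.9, -215.6, 34.0])]
pred lever tip home [446.12595378  70.87328432] pred bush [ 564.27638456 -155.68460168] 19.85
```

View pics/t9.png

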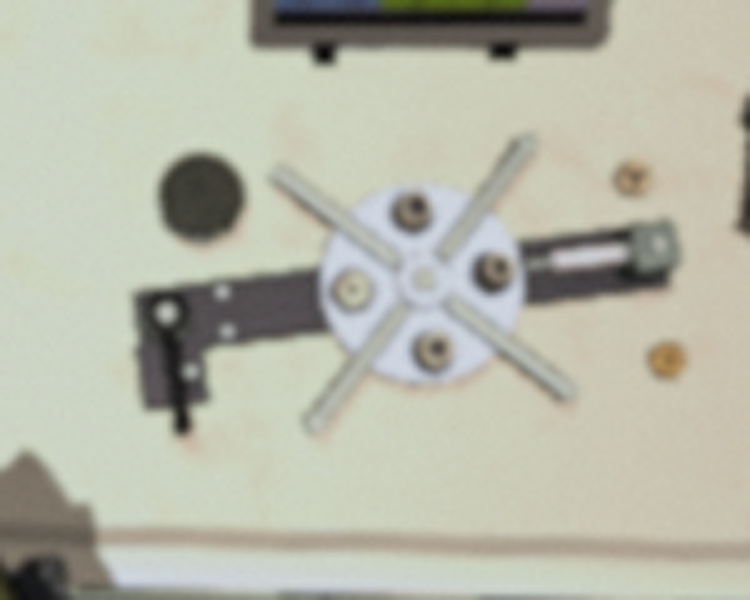

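View pics/s9.png

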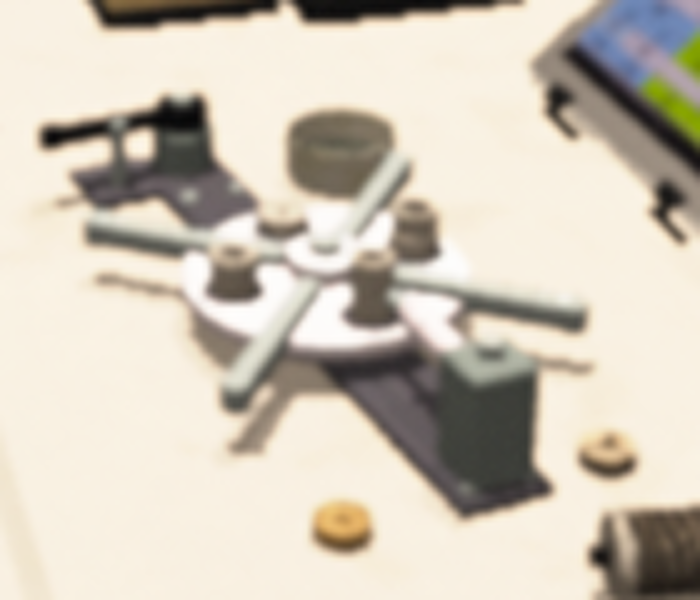

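The lever lies against the pin, the wheel hasn't moved, and the loose parts are where they started. I'll hand it in.

```bash
python3 -c "
from cell import *
print(sign_off(), read_state()['clock'])"
```

```text
the job is handed in; nothing more can be done
the job is handed in; nothing more can be done
```

I turned the wheel by pushing spoke 4 counter-clockwise until the tall bush faced the probe nose. I then pushed the clamp lever round onto its stop pin and moved the arm clear. The last clock reading before I handed it in was 19.85 s of the 64 s allowed.

**Wheel:** in the last averaged top pictures it reads about 0.150–0.151 rad, and the fixture beam reads 0.155 rad. That puts the bush within about 0.3° of the probe line. Before the lever push it read 0.152–0.1535 rad, a difference that is within measuring noise.

**Lever:** on the pin, the push force rose to about 20 N. The detected tip is within about 6 mm (top) and 1 mm (side) of its computed home position, and both pictures show the arm touching the pin.

**Loose parts:** the discs, pot and indicator look unmoved. Their final positions agree with the first ones to within the detectors' error, except for one side-camera near_disc result that landed on the indicator and one top-camera lap_pot result that fits no part. I disregarded both.

**What went less smoothly:**
- **Tool height:** partway through the lever sweep the tool crept up to z = 36.5 mm, so I backed off and lowered it. The last side picture shows the lever seated.
- **Camera offset:** the two cameras differ by about 2 mm on where the fixture stands. I used values between the two.

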